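# Hang the rail bracket and hook the slide tray on it

### The arm

A 6-joint arm with a two-finger parallel gripper is mounted at the origin on the work surface. World frame = base frame: x ahead of the robot, y to its left, z up, the work surface at z = 0. Lengths are in m, angles in rad, forces in N, time in s.
With the tool pointing down it reaches from about 0.425 to 0.95 m from the base axis. Payload 3.5 kg.
Tool frame: the origin (TCP) lies midway between the tips of the shut fingers; the grasp point (between the pads) lies 19 mm behind it; z points along the fingers, y is the line along which they close (so a half turn about z gives the same grasp; the last joint's range is limited). The gripper opens to 85 mm and grips with 20 to 120 N. Pads are 22 mm wide; open, the fingers measure 114 mm over their backs; the gripper's body (76 mm by 85 mm) begins 54 mm behind the grasp point. The pads swing forward as they close: fully open they stand 13 mm farther back than shut.
Start: joints at [-1.494, 0.286, 1.577, -0, 1.279, -0.15], TCP at [0.152, -0.658, 0.231] pointing down, gripper open.
Joint ranges: [-2.77, 2.77], [-0.9, 2.22], [0.21, 2.48], [-1.53, 4.67], [0.24, 2.81], [-2.84, 2.84]. Speed limits (rad/s): [2.79, 2.79, 3.14, 3.14, 3.14, 3.14].

### API

Orientations are given as a unit quaternion [x, y, z, w].
In Python, from plant import ctrl gives the robot as it stands. The module is installed in compiled form; this text tells all that it offers.
- The arm moves only by the shell command python3 -m inch 'ROWS' [FORCE]. ROWS is JSON, a list of rows, each a list of 5 numbers: the closure, from 0 (fully open) to 1 (shut), then the shift along the tool's x, y, z in m, then the turn about the tool's z in degrees. A call has 1 to 5 rows; each row is the pose to reach, as a shift and turn from the pose commanded when the call began, along the tool's axes at that moment; what a row does not reach only later rows make up. A row lasts 1/12 s, in which the tool goes at most 41.7 mm and 7.16 degrees, less where a joint would pass 70% of its speed; a pose out of reach is approached as far as the arm can. A call with a gripper value outside its range is refused whole. The fingers move at their own pace and stop on an object; FORCE is the grip in N (left out, the last holds). Time passes only in rows, so rows that repeat a pose let the fingers close. It gives the time, the measured TCP pose, the force, the opening and the grip force at its end, in the units of the state.
- ctrl.get_state(): the state, without advancing time (a new reading comes with each control period).
- ctrl.read_camera(name): name is "scene" or "top"; returns a dict with "pixels" (420x560x3 uint8, red, green, blue), "depth" (420x560 float32, m along the optical axis (not along the pixel's ray), 0 where there is no reading), "fx", "fy", "cx", "cy" (pixels), "D" ([k1, k2, p1, p2, k3] as OpenCV has them; the pictures are not rectified), "xyz" and "rotation" of the camera in the world. Camera axes: x right, y down, z forward; pixel columns grow to the right and rows downward; lengths in m; the calibration is good to about 2 mm. A picture is of the moment at which its call begins.
- ctrl.sign_off(): hands the job in; it is judged then, once.
Trained networks look in a picture, given as the dict that the camera call returned (one of the last four; its "shot" number tells which), for a name from the list of things; names that differ only in an ending like _2 or _b are one class to them, and where a whole thing is asked for, a point or a joint stands for the part that bears it (a point fixed in the world has none). Each returns a list of dicts, best first, with "score" (0 to 1); they miss things now and then, are a little off and sometimes report something else, mostly with a low value. They report only what shows in the picture. A call takes as long as a camera call. They do not tell look-alikes from the thing itself.
- ctrl.spot_in(query, picture): "at" ([column, row] in pixels, amid what is visible of it).
- ctrl.tip_of(query, picture): "at" ([column, row] in pixels: a listed point, or the origin of a listed thing).
The state is a dict: "time": time; "qpos": joint angles; "dq": joint speeds; "joint_efforts": joint torques, N m; "eef_pos": TCP position; "tcp_rot": TCP orientation; "contact_force": force on the tool from outside, world axes, zero at the start; "wrist_torque": the same for the moment, N m; "opening": opening from 0.0 (shut) to 1.0 (fully open); "finger_force": force on a finger pad.
Only numpy, scipy, OpenCV 4.12 (cv2) and the standard library are available. Lean on these libraries where they do the work, as an engineer would, in place of code of your own. Each camera call takes 0.05 s, during which the arm holds its last target. There are 200 camera calls.

### The job

Hang the metal rail bracket on the upright panel: pass its keyhole over the screw head and pull it down until it hangs from the screw at the top of the slot. Then hook the slide tray, by the two hooks on its back, over the bracket's front lip, centred on it, so that it hangs there by itself. Keep the tray upright while you carry it so that the slides stay in, and leave everything else on the bench where it stands.

Things in the scene. Friction and masses are not known exactly. Their poses are not given: they have to be found in the camera images.
- panel: Fixed upright white panel, 220 mm wide (y), 12 mm thick, 222 mm tall, foot plate behind it. Origin on the table under the middle of its front face; x points level out of the front face, y along the face, z up. One headed steel screw stands out of the face.
- screw (a point): Point on the screw's axis half-way along its neck, 4.5 mm in front of the panel's face, 200 mm above the table. Axes as the panel's: x out along the screw. Neck 8 mm in diameter, 9 mm long from face to head; head 18 mm in diameter, 5 mm thick, ending 14 mm out from the face.
- bracket: Loose bare-metal rail bracket, about 350 g, standing upright at the start. 110 mm wide (y), 50 mm deep (x), origin under the rear face of its back plate (5 mm thick, 104 mm tall, with a keyhole). A 4 mm floor runs forward (+x) to a front lip 4 mm thick, 50 mm tall. Hung on the screw, its x axis points as the panel's x does and its rear face lies along the panel.
- bracket_post (a point): Middle of the bracket's grip post, 50 mm above the bracket's underside, 34 mm in front of the back plate's rear face; bracket's axes. The post is 24 (x) x 14 (y) mm, reaches up to 66 mm above the underside, stands in the channel just behind the lip with open space on both y sides, and is taken across its 14 mm.
- keyhole (a point): Middle of the keyhole's wide opening in the bracket's back plate, half-way through the plate, 56 mm above the bracket's underside; bracket's axes. The opening is 27 mm wide and high (lower corners cut off), the head passes through it; a slot 11 mm wide for the neck runs up from it.
- slot_top (a point): Where the screw's axis lies when the bracket hangs on the screw: in the slot, 26 mm straight above the keyhole point (the slot ends 30 mm above it), half-way through the plate; bracket's axes.
- bracket_lip (a point): Middle of the top edge of the bracket's front lip (4 mm thick, 110 mm wide), 50 mm above the bracket's underside, 48 mm in front of the back plate's rear face; bracket's axes. Hanging freely, the bracket leans forward about 3 degrees and the tray on it about 10, which is normal.
- tray_handle (a point): Middle of the handle rib of the loose grey slide tray, 50 mm above the tray's underside. Rib 14 mm thick (y), 84 mm long (x), its top 66 mm up, 30 mm free on each side. Tray: about 250 g, 92 mm deep (x), 110 mm wide (y), sides 36 mm tall, slides along both sides. x points away from the hooks, z up; hung, its x points as the bracket's.
- tray_hook (a point): Midway between the two hooks behind the tray, in the middle of the 10 mm gap from back wall to hook tips, under the hooks' webs: 51 mm behind (-x) and 6 mm above the handle point; tray's axes. Hooks are 28 mm wide, centred 38 mm either side (the post fits between); tips flare away, ending 28 mm below this point. Hung, it lies about on bracket_lip.
- slide_case_mid (a point): Bystander: a flat closed white and clear slide case, 172 x 92 x 36 mm, loose; the point is at its centre, 18 mm above its underside. To be left alone.
- cover_box_mid (a point): Bystander: a small cardboard box, 100 x 65 x 35 mm, loose; the point is at its centre, 18 mm above its underside. To be left alone.
- oil_mid (a point): Bystander: a small amber bottle with black cap, 40 mm across, 75 mm tall, loose; the point is at its centre, 38 mm above its underside. To be left alone.
- jar_mid (a point): Bystander: a glass jar with white cap, 60 mm across, 80 mm tall, loose; the point is at its centre, 40 mm above its underside. To be left alone.
- dish_mid (a point): Bystander: a shallow glass dish, 90 mm across, 16 mm tall, loose; the point is at its centre, 8 mm above its underside. To be left alone.
- beaker_mid (a point): Bystander: an open glass beaker, 70 mm across, 90 mm tall, loose; the point is at its centre, 45 mm above its underside. To be left alone.
Mind the look-alikes: they are no part of the job. What is shaped like the part that bears tray_handle but brown or purple is not meant.

How it is judged:
By the outcome, as a careful person would: the job done as asked, in the order asked, and still so for the second after the job is handed in, with the robot touching nothing.
It also fails if it takes over 72 s, if anything falls off the work surface, if the arm or the gripper's body presses on something with over 40 N, if the wrist force passes 120 N, or if a joint passes its speed limit or range.

## Working session

There is one attempt and no reset: what is moved stays moved. The work goes in short steps, Python scripts to look and compute and a shell command to move; the robot and the scene stay as the last step left them, time stands still between calls to the robot, and variables do not carry over. Pictures are saved under pics/ and viewed, at most 10 in all, crops included, and the job is handed in when it is done.

```bash
mkdir -p pics; cat > h.py <<'E'
import numpy as np, cv2
from scipy.spatial.transform import Rotation as R
from plant import ctrl
def Rm(c):
    r=np.array(c["rotation"],float)
    return r if r.shape==(3,3) else R.from_quat(r).as_matrix()
def K(c): return np.array([[c["fx"],0,c["cx"]],[0,c["fy"],c["cy"]],[0,0,1.]])
def ray(c,p):
    n=cv2.undistortPoints(np.array([[p]],float),K(c),np.array(c["D"],float))[0,0]
    return Rm(c)@np.array([n[0],n[1],1.])
def at_z(c,p,z):
    d=ray(c,p);o=np.array(c["xyz"]);return o+d*(z-o[2])/d[2]
def at_d(c,p):
    u,v=np.round(p).astype(int);w=c["depth"][max(v-1,0):v+2,max(u-1,0):u+2];w=w[w>0]
    return np.array(c["xyz"])+ray(c,p)*np.median(w) if w.size else None
def cloud(c):
    h,w=c["depth"].shape;g=np.stack(np.meshgrid(np.arange(w),np.arange(h)),-1).reshape(-1,1,2).astype(float)
    n=cv2.undistortPoints(g,K(c),np.array(c["D"],float)).reshape(-1,2)
    d=c["depth"].reshape(-1,1);P=np.c_[n,np.ones(len(n))]*d@Rm(c).T+np.array(c["xyz"])
    return P.reshape(h,w,3)
def proj(c,P):
    Rc=Rm(c);P=(np.atleast_2d(P)-np.array(c["xyz"]))@Rc
    return cv2.projectPoints(P,np.zeros(3),np.zeros(3),K(c),np.array(c["D"],float))[0].reshape(-1,2)
def save(c,n,crop=None,s=1):
    im=c["pixels"][...,::-1]
    if crop: a,b,e,f=crop;im=im[b:f,a:e]
    cv2.imwrite("pics/"+n,cv2.resize(im,None,fx=s,fy=s,interpolation=cv2.INTER_CUBIC))
E
python3 - <<'E'
from h import *
np.set_printoptions(precision=3,suppress=True)
for n in("scene","top"):
    c=ctrl.read_camera(n);save(c,n+"0.png",None,1.4 if n=="scene" else 1.4);print(n,c["xyz"],c["rotation"],c["fx"])
    Q={"screw":.2,"bracket_post":.05,"keyhole":.056,"slot_top":.082,"bracket_lip":.05,"tray_handle":.05,"tray_hook":.056,"panel":0,"bracket":0,"slide_case_mid":.018,"cover_box_mid":.018,"oil_mid":.038,"jar_mid":.04,"dish_mid":.008,"beaker_mid":.045}
    for q,z in Q.items():
        for r in ctrl.tip_of(q,c)[:4]: print(q,round(r["score"],2),np.round(r["at"]),at_z(c,r["at"],z))
E
```

```text
scene [1.047 0.786 0.812] [ 0.278  0.845 -0.437 -0.132] 406.6001721884922
screw 0.83 [251. 159.] [ 0.473 -0.183  0.2  ]
bracket_post 0.6 [306. 252.] [0.501 0.128 0.05 ]
keyhole 0.63 [237. 163.] [ 0.397 -0.422  0.056]
keyhole 0.56 [299. 243.] [0.497 0.091 0.056]
slot_top 0.81 [299. 236.] [0.498 0.094 0.082]
slot_top 0.31 [234. 163.] [ 0.43  -0.382  0.082]
bracket_lip 0.72 [303. 255.] [0.516 0.134 0.05 ]
bracket_lip 0.71 [301. 243.] [0.489 0.091 0.05 ]
tray_handle 0.94 [438. 335.] [0.44  0.534 0.05 ]
tray_handle 0.93 [372. 292.] [0.464 0.347 0.05 ]
tray_handle 0.84 [419. 259.] [0.275 0.342 0.05 ]
tray_handle 0.69 [249. 160.] [ 0.342 -0.419  0.05 ]
tray_hook 0.98 [428. 352.] [0.499 0.549 0.056]
tray_hook 0.8 [404. 252.] [0.289 0.299 0.056]
tray_hook 0.72 [347. 232.] [0.355 0.139 0.056]
tray_hook 0.58 [375. 275.] [0.419 0.314 0.056]
panel 0.88 [256. 214.] [ 0.478 -0.165  0.   ]
bracket 0.64 [301. 259.] [0.497 0.102 0.   ]
slide_case_mid 0.86 [231. 308.] [0.76  0.153 0.018]
cover_box_mid 0.75 [185. 180.] [ 0.589 -0.485  0.018]
oil_mid 0.94 [277. 295.] [0.654 0.201 0.038]
oil_mid 0.62 [234
[... 823 characters left out ...]
0.72 [173. 219.] [0.455 0.348 0.05 ]
tray_handle 0.71 [116. 219.] [0.451 0.53  0.05 ]
tray_hook 0.94 [182. 230.] [0.422 0.317 0.056]
tray_hook 0.82 [245. 254.] [0.355 0.126 0.056]
tray_hook 0.7 [106. 204.] [0.496 0.563 0.056]
tray_hook 0.68 [190. 273.] [0.293 0.289 0.056]
panel 0.56 [348. 218.] [ 0.474 -0.194  0.   ]
bracket 0.87 [255. 211.] [0.488 0.1   0.   ]
slide_case_mid 0.94 [243. 121.] [0.767 0.144 0.018]
cover_box_mid 0.96 [438. 181.] [ 0.595 -0.474  0.018]
oil_mid 0.66 [223. 154.] [0.66  0.202 0.038]
jar_mid 0.89 [139. 165.] [0.622 0.465 0.04 ]
jar_mid 0.56 [247. 207.] [0.498 0.123 0.04 ]
dish_mid 0.75 [191. 143.] [0.698 0.31  0.008]
beaker_mid 0.7 [429. 245.] [ 0.393 -0.441  0.045]
```

View pics/scene0.png

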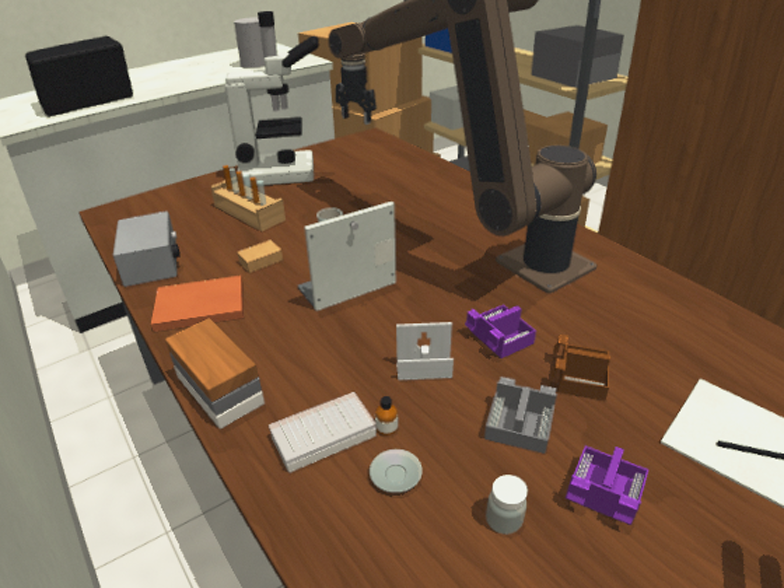

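View pics/top0.png

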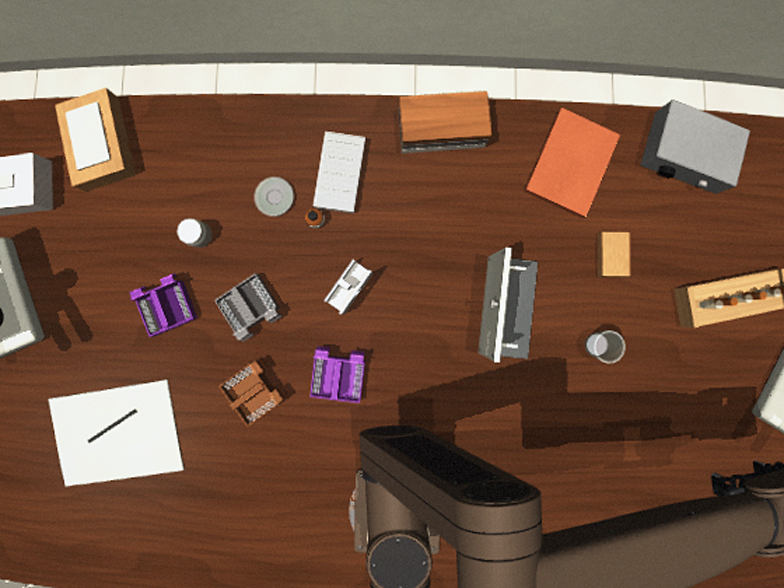

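The scene picture shows four tray-shaped things: grey at raw pixel (372,292), purple at (438,335), purple at (358,235) and brown at (415,260). The task wants the grey one, which sits at (173,219) in the top view. The bracket is at scene (303,250) and the screw at (251,159). I'll check the grey tray in a crop and fit orientations from depth.

```bash
python3 - <<'E'
from h import *
np.set_printoptions(precision=4,suppress=True)
s=ctrl.read_camera("scene");t=ctrl.read_camera("top")
a=s["pixels"][215:335,270:420];b=t["pixels"][175:265,150:280]
a=cv2.resize(a,(500,400),interpolation=2);b=cv2.resize(b,(500,346),interpolation=2)[:346]
im=np.zeros((400,800,3),np.uint8)
a=cv2.resize(a,(400,320));b=cv2.resize(b,(400,277));im[:320,:400]=a;im[:277,400:]=b
cv2.imwrite("pics/crop1.png",im[:320,:,::-1])
S=cloud(s).reshape(-1,3);T=cloud(t).reshape(-1,3)
# panel plane
P=S[(abs(S[:,0]-.47)<.13)&(abs(S[:,1]+.18)<.06)&(S[:,2]>.03)&(S[:,2]<.215)]
def plane(P,k=25):
    for i in range(k):
        c=np.median(P,0) if i==0 else P.mean(0); n=np.linalg.svd(P-c,full_matrices=False)[2][2]
        r=abs((P-c)@n);P=P[r<=max(.0025,np.percentile(r,90))]
    return c,n,P
c,n,Q=plane(P);n*=np.sign(n[1]);print("panel",c,n,np.degrees(np.arctan2(n[1],n[0])),len(Q),Q.min(0),Q.max(0))
# bracket
for nm,C in(("S",S),("T",T)):
  B=C[(np.hypot(C[:,0]-.5,C[:,1]-.11)<.09)&(C[:,2]>.01)&(C[:,2]<.12)]
  print(nm,"bracket n",len(B),B[:,2].max())
  U=B[B[:,2]>.07];c,n,Q=plane(U);print(" backplate",c,n,len(Q),len(U))
  U=B[(B[:,2]>.06)&(B[:,2]<.0705)];print(" post/..",len(U))
  U=B[B[:,2]>.098];print(" top edge",cv2.minAreaRect((U[:,:2]*1000).astype(np.float32)),len(U))
  H=C[(np.hypot(C[:,0]-.457,C[:,1]-.348)<.07)&(C[:,2]>.058)&(C[:,2]<.075)]
  print(" rib",cv2.minAreaRect((H[:,:2]*1000).astype(np.float32)),H.mean(0),len(H))
  H=C[(np.hypot(C[:,0]-.457,C[:,1]-.348)<.1)&(C[:,2]>.02)&(C[:,2]<.075)]
  print(" tray",cv2.minAreaRect((H[:,:2]*1000).astype(np.float32)),H.mean(0),len(H))
E
```

```text
panel [ 0.4789 -0.1822  0.126 ] [0.0864 0.9963 0.003 ] 85.043253433178 2318 [ 0.3644 -0.1938  0.03  ] [ 0.5854 -0.1703  0.215 ]
S bracket n 1387 0.10756956258342976
 backplate [0.4953 0.1026 0.0886] [-0.5537 -0.8327  0.003 ] 319 396
 post/.. 133
 top edge ((493.3316345214844, 102.73773193359375), (12.324491500854492, 108.87736511230469), 57.28558349609375) 112
 rib ((435.1281433105469, 344.16033935546875), (107.97303009033203, 96.98090362548828), 64.40433502197266) [0.447  0.34   0.0626] 244
 tray ((455.77587890625, 344.2505187988281), (111.16261291503906, 110.17724609375), 34.766273498535156) [0.4544 0.3419 0.0413] 1119
T bracket n 277 0.11020204644011677
 backplate [0.4933 0.0988 0.1022] [ 0.5538  0.8227 -0.1285] 72 95
 post/.. 36
 top edge ((493.6609191894531, 99.22002410888672), (5.165372371673584, 106.67932891845703), 56.31781768798828) 69
 rib ((445.534423828125, 323.94818115234375), (109.86212921142578, 86.16815185546875), 4.385618209838867) [0.4437 0.3347 0.0644] 234
 tray ((453.69219970703125, 340.30950927734375), (113.18392944335938, 111.832275390625), 35.42131423950195) [0.4522 0.3396 0.0434] 755
```

View pics/crop1.png

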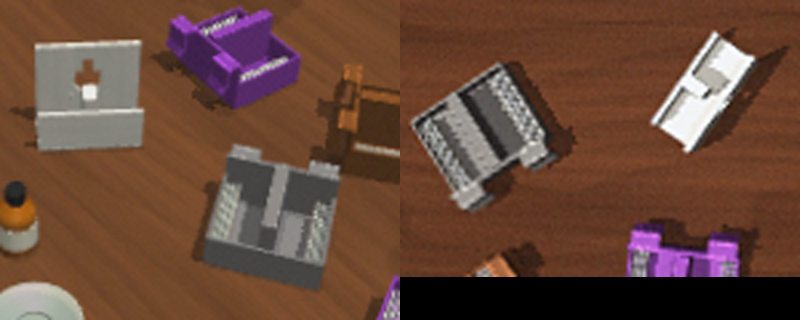

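The crop shows the grey tray at left, with its hooks toward −x/−y and the rib running at about 35°. The bracket's keyhole plate and post are clear, and the purple and brown look-alikes are separate. Next I'll locate the screw and plan the reach to the post.

```bash
cat >> h.py <<'E'
def plan(p,yaw,note=""):
    "tool-axis shift (mm) and turn (deg) from the measured pose to TCP p with tool y (closing line) at world angle yaw mod 180"
    s=ctrl.get_state();r=R.from_quat(s["tcp_rot"]);m=r.as_matrix()
    d=m.T@(np.array(p)-np.array(s["eef_pos"]));y=np.degrees(np.arctan2(m[1,1],m[0,1]))
    w=(yaw-y+90)%180-90
    print(note,"tool y at",round(y,1),"shift",np.round(d*1000,1),"turn",round(-w,1),"q6",round(s["qpos"][5],2),"q1",round(s["qpos"][0],2))
E
python3 - <<'E'
from h import *
np.set_printoptions(precision=4,suppress=True)
s=ctrl.get_state();print({k:np.round(v,3) for k,v in s.items()});print(R.from_quat(s["tcp_rot"]).as_matrix())
n=np.array([.0864,.9963]);t=np.array([-.9963,.0864])
for nm in("scene","top"):
    c=ctrl.read_camera(nm);C=cloud(c).reshape(-1,3);px=c["pixels"].reshape(-1,3)
    d=C[:,:2]@n+.1401;l=C[:,:2]@t
    k=(d>.006)&(d<.022)&(C[:,2]>.17)&(C[:,2]<.225)&(abs(l+.486)<.06)
    print(nm,k.sum());U=np.c_[d,l,C[:,2]][k];print(np.median(U,0),U.min(0),U.max(0))
    k=(d>-.02)&(d<.004)&(C[:,2]>.215)&(C[:,2]<.23)&(abs(l+.486)<.15);print(" topedge l",l[k].min(),l[k].max(),"d",d[k].min(),d[k].max())
plan([.509,.127,.20],146.4,"post")
E
```

```text
{'time': np.float64(1.7), 'qpos': array([-1.494,  0.286,  1.577,  0.   ,  1.279, -0.15 ]), 'dq': array([-0.001,  0.001, -0.   , -0.001, -0.   , -0.001]), 'joint_efforts': array([ -0.   , -40.595, -29.293,  -0.   ,   0.001,   0.   ]), 'eef_pos': array([ 0.152, -0.658,  0.231]), 'tcp_rot': array([0.994, 0.113, 0.   , 0.   ]), 'contact_force': array([ 0.395, -0.643, -0.617]), 'wrist_torque': array([-0.003, -0.011, -0.033]), 'finger_force': np.float64(0.0), 'opening': np.float64(0.998)}
[[ 0.9744  0.2248  0.    ]
 [ 0.2248 -0.9744 -0.    ]
 [ 0.      0.     -1.    ]]
scene 26
[ 0.013  -0.4883  0.2017] [ 0.0082 -0.4983  0.1927] [ 0.0172 -0.4807  0.2084]
 topedge l -0.595933203203455 -0.38109375795603995 d -0.011778123032104293 0.003906651451605958
top 20
[ 0.0125 -0.488   0.2057] [ 0.0063 -0.4948  0.1985] [ 0.0149 -0.4809  0.2121]
 topedge l -0.5983195516171793 -0.37825273359070777 d -0.012251704045355999 0.001369487627158994
post tool y at -77.0 shift [ 524.5 -684.3   31.3] turn -43.4 q6 -0.15 q1 -1.49
```

```bash
python3 -m inch '[[0,0.16,0,-0.11,0],[0,0.16,0,-0.11,0],[0,0.16,0,-0.11,0],[0,0.16,0,-0.11,0],[0,0.16,0,-0.11,0]]'
python3 -m inch '[[0,0.15,-0.12,0,0],[0,0.15,-0.12,0,0],[0,0.15,-0.12,0,0],[0,0.15,-0.12,0,0],[0,0.15,-0.12,0,0]]'
python3 -m inch '[[0,0.1,-0.17,0,0],[0,0.1,-0.17,0,0],[0,0.1,-0.17,0,0],[0,0.1,-0.17,0,0],[0,0.1,-0.17,0,0]]'
python3 -m inch '[[0,0.06,-0.19,0,0],[0,0.06,-0.19,0,0],[0,0.06,-0.19,0,0],[0,0.06,-0.19,0,0],[0,0.06,-0.19,0,0]]'
python3 -m inch '[[0,0.06,-0.19,0,0],[0,0.06,-0.19,0,0],[0,0.06,-0.19,0,0],[0,0.06,-0.19,0,0],[0,0.06,-0.19,0,0]]'
python3 -c "
from h import *
plan([.509,.127,.15],146.4)"
```

```text
time: 2.22
eef_pos: [0.3107, -0.6212, 0.3448]
tcp_rot: [0.993, 0.114, 0.001, 0.002]
contact_force: [1.1, 0.2, 0.3]
opening: 1.002
finger_force: 0.0
time: 2.63
eef_pos: [0.4291, -0.4678, 0.3417]
tcp_rot: [0.993, 0.114, 0.001, -0.0]
contact_force: [0.2, -0.1, 0.9]
opening: 0.992
finger_force: 0.0
time: 3.05
eef_pos: [0.4867, -0.2799, 0.3417]
tcp_rot: [0.993, 0.114, 0.0, -0.0]
contact_force: [-0.3, 0.6, -0.1]
opening: 1.003
finger_force: 0.0
time: 3.47
eef_pos: [0.5016, -0.0815, 0.3417]
tcp_rot: [0.994, 0.114, 0.0, -0.0]
contact_force: [0.6, 0.5, -0.1]
opening: 1.005
finger_force: 0.0
time: 3.88
eef_pos: [0.5172, 0.1172, 0.3417]
tcp_rot: [0.993, 0.114, 0.0, -0.0]
contact_force: [0.6, -0.0, -0.5]
opening: 1.003
finger_force: 0.0
 tool y at -76.9 shift [ -5.9 -11.3 191.7] turn -43.3 q6 1.37 q1 0.03
```

```bash
python3 -m inch '[[0,-0.01,-0.013,0.06,-30],[0,-0.01,-0.013,0.06,-30],[0,-0.01,-0.013,0.06,-30],[0,-0.01,-0.013,0.06,-30],[0,-0.01,-0.013,0.06,-30]]' | head -2
python3 -m inch '[[0,0,0,0.06,-13.3],[0,0,0,0.12,-13.3],[0,0,0,0.16,-13.3],[0,0,0,0.16,-13.3],[0,0,0,0.16,-13.3]]' | head -2
python3 - <<'E'
from h import *
plan([.5069,.1212,.039],146.4)
c=ctrl.read_camera("scene");save(c,"s2.png",(240,150,380,290),4)
E
```

```text
time: 4.3
eef_pos: [0.5045, 0.125, 0.2808]
time: 4.72
eef_pos: [0.4993, 0.1242, 0.1136]
 tool y at -33.9 shift [ 2.4  8.9 74.5] turn -0.3 q6 0.64 q1 0.05
```

View pics/s2.png

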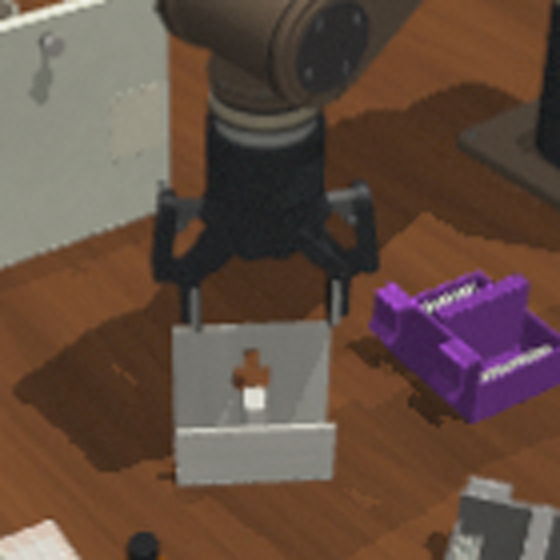

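The fingers straddle the bracket, with the post at crop (254,398) and the fingers centred at about 264. That agrees with the planned lateral correction, so I'll descend and grip.

```bash
python3 -m inch '[[0,0.0025,0.0085,0,0],[0,0.0025,0.0085,0.035,0],[0,0.0025,0.0085,0.06,0],[0,0.0025,0.0085,0.0745,0],[0,0.0025,0.0085,0.0745,0]]'
python3 -m inch '[[1,0,0,0,0],[1,0,0,0,0],[1,0,0,0,0],[1,0,0,0,0],[1,0,0,0,0]]' 70
python3 -m inch '[[1,0,0,0,0],[1,0,0,0,0],[1,0,0,0,0],[1,0,0,0,0],[1,0,0,0,0]]'
```

```text
time: 5.18
eef_pos: [0.5144, 0.1218, 0.0471]
tcp_rot: [0.882, 0.471, 0.0, 0.0]
contact_force: [-0.8, -0.5, -0.6]
opening: 1.0
finger_force: 0.0
time: 5.6
eef_pos: [0.5141, 0.1224, 0.0483]
tcp_rot: [0.882, 0.472, 0.001, 0.0]
contact_force: [-2.8, 2.4, 2.3]
opening: 0.296
finger_force: 2.5
time: 6.02
eef_pos: [0.5137, 0.1224, 0.0479]
tcp_rot: [0.882, 0.472, 0.0, -0.0]
contact_force: [-2.6, 1.1, 5.0]
opening: 0.142
finger_force: 72.8
```

The state was read before the arm settled, so the grasp is 9 mm too high on the post. I'll regrasp lower.

```bash
python3 -m inch '[[0.6,0,0,0,0],[0.6,0,0,0,0],[0.6,0,0,0,0],[0.6,-0.004,0,0.009,0],[0.6,-0.004,0,0.009,0]]'
python3 -m inch '[[1,0,0,0,0],[1,0,0,0,0],[1,0,0,0,0],[1,0,0,0,0],[1,0,0,0,0]]' 80
python3 -m inch '[[1,0,0,0,0],[1,0,0,0,0],[1,0,0,0,0],[1,0,0,0,0]]'
```

```text
time: 6.43
eef_pos: [0.5095, 0.1182, 0.0359]
tcp_rot: [0.882, 0.472, -0.002, -0.001]
contact_force: [-0.3, -0.6, -0.1]
opening: 0.4
finger_force: 0.0
time: 6.85
eef_pos: [0.5107, 0.1188, 0.0374]
tcp_rot: [0.882, 0.472, -0.0, -0.0]
contact_force: [-0.1, -0.8, -3.6]
opening: 0.149
finger_force: 78.2
time: 7.18
eef_pos: [0.511, 0.1188, 0.0377]
tcp_rot: [0.882, 0.472, -0.0, -0.0]
contact_force: [-0.4, 0.0, -4.3]
opening: 0.146
finger_force: 78.2
```

```bash
python3 -m inch '[[1,0,0,-0.02,0],[1,0,0,-0.05,0],[1,0,0,-0.085,0],[1,0,0,-0.12,0],[1,0,0,-0.145,0]]'
python3 -m inch '[[1,0,0,0,-6],[1,0,0,0,-12],[1,0,0,0,-18],[1,0,0,0,-24],[1,0,0,0,-28.7]]' 
python3 -m inch '[[1,0,0,0,0],[1,0,0,0,0]]' 
python3 -c "
from h import *
plan([.4816,-.0948,.182],175.04)"
```

```text
time: 7.6
eef_pos: [0.512, 0.1189, 0.1862]
tcp_rot: [0.882, 0.472, 0.002, 0.001]
contact_force: [1.7, 1.1, -2.3]
opening: 0.146
finger_force: 78.7
time: 8.02
eef_pos: [0.5108, 0.1188, 0.1826]
tcp_rot: [0.736, 0.677, -0.0, -0.0]
contact_force: [-0.3, -0.6, -2.9]
opening: 0.146
finger_force: 78.5
time: 8.18
eef_pos: [0.5109, 0.1188, 0.1826]
tcp_rot: [0.738, 0.675, -0.0, -0.0]
contact_force: [0.8, 0.1, -3.5]
opening: 0.148
finger_force: 78.5
 tool y at -5.1 shift [-215.4  -10.1    0.6] turn -0.2 q6 0.12 q1 0.03
```

```bash
python3 -m inch '[[1,-0.04,-0.01,0,0],[1,-0.08,-0.01,0,0],[1,-0.12,-0.01,0,0],[1,-0.16,-0.01,0,0],[1,-0.19,-0.01,0,0]]' |head -2
python3 -m inch '[[1,0,0,0,0],[1,0,0,0,0],[1,0,0,0,0]]' 
python3 - <<'E'
from h import *
np.set_printoptions(precision=4,suppress=True)
n=np.array([.0864,.9963]);t=np.array([-.9963,.0864])
e=np.array(ctrl.get_state()["eef_pos"]);print("tcp d,l,z",e[:2]@n+.1401,e[:2]@t,e[2])
for nm in("scene","top"):
    c=ctrl.read_camera(nm)
    if nm=="scene":save(c,"s3.png",(200,90,360,250),3.5);sc=c
    for q in("keyhole","slot_top","screw","bracket_lip","bracket_post"):
        for r in ctrl.tip_of(q,c)[:2]: 
            print(nm,q,round(r["score"],2),np.round(r["at"],1))
    C=cloud(c).reshape(-1,3);d=C[:,:2]@n+.1401-(e[:2]@n+.1401);l=C[:,:2]@t-e[:2]@t
    U=np.c_[d,l,C[:,2]-e[2]]
    k=(U[:,0]>.017)&(U[:,0]<.028)&(abs(U[:,1])<.075)&(U[:,2]<.02)&(U[:,2]>-.06);V=U[k];print(" lip",V.min(0),V.max(0),np.median(V,0),len(V))
    k=(U[:,0]>-.036)&(U[:,0]<-.014)&(abs(U[:,1])<.075)&(U[:,2]<.07)&(U[:,2]>.03);V=U[k];print(" plate",V.min(0),V.max(0),np.median(V,0),len(V))
    if len(V)>20: print(" slope d/l",np.degrees(np.polyfit(V[:,1],V[:,0],1)[0]))
E
```

```text
time: 8.6
eef_pos: [0.4841, -0.0721, 0.183]
time: 8.85
eef_pos: [0.4845, -0.0694, 0.1827]
tcp_rot: [0.738, 0.675, 0.0, -0.0]
contact_force: [0.5, 0.2, -4.1]
opening: 0.144
finger_force: 78.8
tcp d,l,z 0.11280725941548331 -0.4886599527496649 0.18267122376381467
scene keyhole 0.8 [260.5 170. ]
scene keyhole 0.34 [269.8 175.5]
scene slot_top 0.7 [262.8 160.9]
scene screw 0.71 [250.3 160. ]
scene bracket_lip 0.62 [272.6 178.3]
scene bracket_post 0.74 [273.6 178.7]
 lip [ 0.0173 -0.0588 -0.039 ] [0.0273 0.0537 0.019 ] [ 0.0219 -0.0037 -0.01  ] 513
 plate [-0.0289 -0.058   0.03  ] [-0.0157  0.0126  0.0673] [-0.0236 -0.0445  0.0476] 100
 slope d/l 0.8740229851304346
top screw 0.73 [350.5 215.6]
top screw 0.59 [438.5 182.1]
top bracket_lip 0.55 [223.2 153.9]
top bracket_post 0.66 [313.6 212.6]
 lip [ 0.0175  0.0264 -0.0371] [0.0216 0.052  0.0155] [0.021  0.0376 0.0109] 25
 plate [-0.0285 -0.0572  0.0327] [-0.0235  0.0528  0.0696] [-0.0246  0.0446  0.0661] 21
 slope d/l -0.6157164563262639
```

View pics/s3.png

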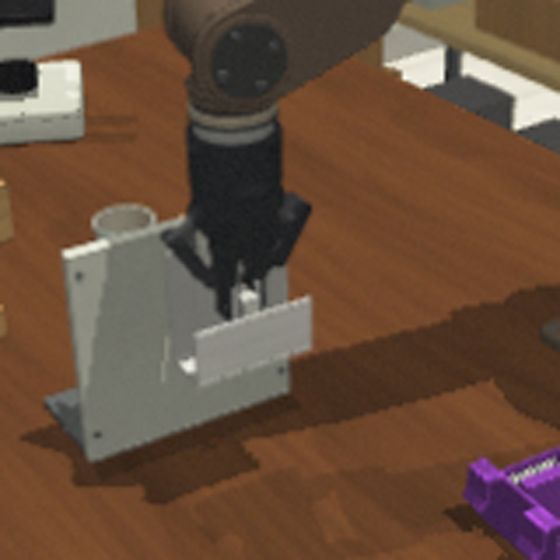

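The picture shows the bracket held level in front of the panel, parallel to within about 1°, with its lip at crop (255,340). Its centre is about 3 mm off the screw, so I'll correct that and push on over the head.

```bash
python3 -m inch '[[1,-0.03,-0.003,0,0],[1,-0.06,-0.003,0,0],[1,-0.066,-0.003,0,0],[1,-0.07,-0.003,0,0],[1,-0.07,-0.003,0,0]]'
python3 -m inch '[[1,-0.004,0,0,0],[1,-0.008,0,0,0],[1,-0.011,0,0,0],[1,-0.013,0,0,0],[1,-0.013,0,0,0]]'
```

```text
time: 9.87
eef_pos: [0.4755, -0.1396, 0.1828]
tcp_rot: [0.738, 0.675, 0.0, -0.0]
contact_force: [1.0, 1.0, -2.7]
opening: 0.15
finger_force: 78.7
time: 10.28
eef_pos: [0.4744, -0.1521, 0.1828]
tcp_rot: [0.737, 0.676, -0.0, 0.0]
contact_force: [-0.0, 0.5, -3.5]
opening: 0.142
finger_force: 78.8
```

```bash
python3 -m inch '[[1,0,0,0.006,0],[1,0,0,0.012,0],[1,0,0,0.018,0],[1,0,0,0.022,0],[1,0,0,0.023,0]]'
python3 -m inch '[[1,0,0,0.001,0],[1,0,0,0.002,0],[1,0,0,0.003,0],[1,0,0,0.003,0]]'
```

```text
time: 10.7
eef_pos: [0.4736, -0.1515, 0.1582]
tcp_rot: [0.737, 0.676, -0.0, -0.001]
contact_force: [0.4, -0.6, -3.9]
opening: 0.149
finger_force: 78.8
time: 11.03
eef_pos: [0.4744, -0.1521, 0.1569]
tcp_rot: [0.737, 0.676, 0.0, 0.0]
contact_force: [-0.4, 0.3, -3.0]
opening: 0.148
finger_force: 78.8
```

```bash
python3 -m inch '[[1,0,0,0.001,0],[1,0,0,0.001,0],[1,0,0,0.001,0]]' | grep -E "eef|contact"
python3 -m inch '[[1,0,0,0.001,0],[1,0,0,0.001,0],[1,0,0,0.001,0]]'| grep -E "eef|contact"
```

```text
eef_pos: [0.4744, -0.1521, 0.1559]
contact_force: [0.6, 0.6, -3.2]
eef_pos: [0.4746, -0.1522, 0.1552]
contact_force: [-0.2, 0.2, -2.0]
```

```bash
python3 -m inch '[[1,0,0,0.001,0],[1,0,0,0.001,0],[1,0,0,0.001,0]]' | grep -E "eef|contact"
python3 -m inch '[[1,0,0,0.001,0],[1,0,0,0.001,0],[1,0,0,0.001,0]]'| grep -E "eef|contact"
```

```text
eef_pos: [0.4748, -0.1524, 0.1549]
contact_force: [-2.0, 0.6, 3.4]
eef_pos: [0.4749, -0.1525, 0.1546]
contact_force: [-3.5, 1.7, 7.9]
```

Force has reversed, so the neck is seated at the top of the slot. Releasing and backing up.

```bash
python3 -m inch '[[0.5,0,0,0,0],[0.5,0,0,0,0],[0.5,0,0,0,0],[0.5,0,0,0,0],[0.5,0,0,0,0]]' | grep -E "eef|contact|opening"
python3 -m inch '[[0.5,0,0,-0.02,0],[0.5,0,0,-0.05,0],[0.5,0.0,0,-0.09,0],[0.5,0,0,-0.13,0],[0,0,0,-0.13,0]]'| grep -E "eef|contact"
python3 -m inch '[[0,0.04,0,0,0],[0,0.08,0,0,0],[0,0.12,0,0,0],[0,0.16,0,0,0],[0,0.2,0,0,0]]'| grep -E "eef|contact"
python3 -m inch '[[0,0,0,0,0],[0,0,0,0,0]]'| grep -E "eef|contact"
python3 - <<'E'
from h import *
np.set_printoptions(precision=4,suppress=True)
n=np.array([.0864,.9963]);t=np.array([-.9963,.0864])
c=ctrl.read_camera("scene");save(c,"s4.png",(200,90,440,330),2.4)
for nm in("scene","top"):
    c=ctrl.read_camera(nm);C=cloud(c).reshape(-1,3)
    U=np.c_[C[:,:2]@n+.1401,C[:,:2]@t,C[:,2]];U=U[(abs(U[:,1]+.488)<.08)&(U[:,2]>.1)&(U[:,2]<.23)]
    k=(U[:,0]>.042)&(U[:,0]<.068);V=U[k];print(nm,"lip",V.min(0),V.max(0),np.median(V,0),len(V))
    for q in("bracket_lip","bracket_post","slot_top","tray_handle","tray_hook"):
        for r in ctrl.tip_of(q,c)[:3]: print(q,round(r["score"],2),np.round(r["at"],1),at_z(c,r["at"],.168) if q[0]=="b" else at_z(c,r["at"],.053))
    # tray rib top
    u=np.array([np.cos(np.radians(35)),np.sin(np.radians(35))]);v=np.array([-u[1],u[0]]);o=np.array([.457,.346])
    W=np.c_[(C[:,:2]-o)@u,(C[:,:2]-o)@v,C[:,2]]
    W=W[(abs(W[:,0])<.075)&(abs(W[:,1])<.07)&(W[:,2]>.02)&(W[:,2]<.08)]
    print(" all",W.min(0),W.max(0))
    H=W[(abs(W[:,1])<.02)&(W[:,2]>.058)&(abs(W[:,0])<.05)];print(" rib",H.min(0),H.max(0),np.median(H,0),len(H))
    if len(H)>9: print(" slope",np.degrees(np.polyfit(H[:,0],H[:,1],1)[0]))
    H=W[(W[:,2]>.03)&(W[:,2]<.045)];print(" sides",np.percentile(H[:,:2],[1,99],axis=0).ravel())
E
```

```text
eef_pos: [0.4743, -0.152, 0.1524]
contact_force: [-0.6, 0.2, 0.3]
opening: 0.502
eef_pos: [0.4779, -0.1539, 0.2926]
contact_force: [0.2, -0.5, 1.0]
eef_pos: [0.4917, 0.0489, 0.2827]
contact_force: [0.2, 0.4, -0.1]
eef_pos: [0.4917, 0.0492, 0.2825]
contact_force: [0.5, -0.9, 0.3]
scene lip [ 0.0423 -0.545   0.1162] [ 0.0555 -0.4326  0.1842] [ 0.0501 -0.4906  0.1459] 483
bracket_lip 0.9 [256.  174.1] [ 0.4832 -0.1427  0.168 ]
bracket_lip 0.37 [278.5 294.2] [0.7155 0.3002 0.168 ]
bracket_lip 0.35 [183.5 182. ] [ 0.6833 -0.2404  0.168 ]
bracket_post 0.94 [261.1 174.3] [ 0.4714 -0.132   0.168 ]
bracket_post 0.69 [255.7 212.7] [0.5944 0.0265 0.168 ]
slot_top 0.68 [251.2 158.5] [ 0.3325 -0.4196  0.053 ]
tray_handle 0.83 [358.5 226.8] [0.3069 0.1395 0.053 ]
tray_handle 0.75 [371.  289.8] [0.4629 0.3423 0.053 ]
tray_handle 0.74 [434.8 337.2] [0.4536 0.5339 0.053 ]
tray_hook 0.82 [427.1 352.9] [0.5007 0.5497 0.053 ]
tray_hook 0.81 [347.3 231.6] [0.3496 0.1358 0.053 ]
tray_hook 0.72 [402.  248.6] [0.2796 0.2859 0.053 ]
 all [-0.0567 -0.0563  0.02  ] [0.0543 0.0544 0.0688]
 rib [-0.0393 -0.0164 
[... 264 characters left out ...]
22  0.168 ]
bracket_lip 0.72 [195.5 141.1] [0.6765 0.2645 0.168 ]
bracket_post 0.88 [341.4 220.1] [ 0.4648 -0.1488  0.168 ]
slot_top 0.81 [355.4 217.3] [ 0.4745 -0.207   0.053 ]
tray_handle 0.92 [238.5 272.7] [0.2983 0.1431 0.053 ]
tray_handle 0.89 [177.6 280.7] [0.2677 0.3291 0.053 ]
tray_handle 0.73 [174.3 217.6] [0.4599 0.3442 0.053 ]
tray_hook 0.98 [184.3 229.7] [0.4239 0.3121 0.053 ]
tray_hook 0.95 [192.8 275.7] [0.2847 0.2825 0.053 ]
tray_hook 0.71 [104.1 204.7] [0.4938 0.5688 0.053 ]
 all [-0.063  -0.0586  0.0201] [0.0502 0.0527 0.0761]
 rib [-0.0434 -0.0189  0.0583] [0.0453 0.019  0.0761] [-0.0029 -0.0031  0.066 ] 151
 slope -3.856602656554235
 sides [-0.0612 -0.0581  0.05    0.0522]
```

View pics/s4.png

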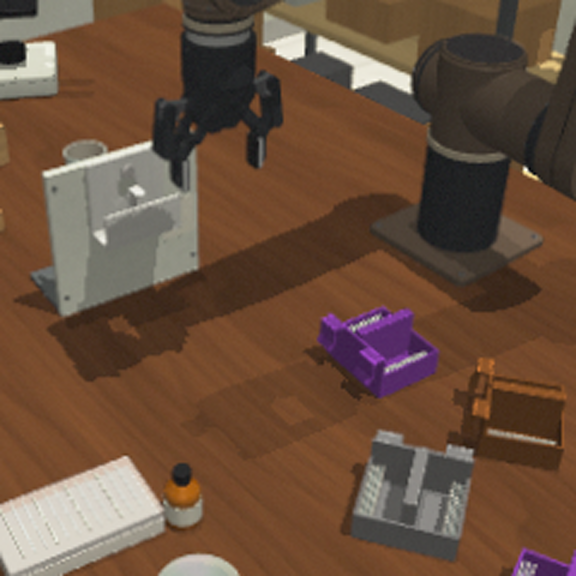

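The picture shows the bracket hanging on the screw, square and centred (lip centre l=−0.488, screw −0.488). The grey tray at crop (413,490) is undisturbed, so I'll go to it with the fingers part-closed.

```bash
python3 -m inch '[[0.67,0.147,-0.028,0,0],[0.67,0.147,-0.028,0,0],[0.67,0.147,-0.028,0,0],[0.67,0.147,-0.028,0,7],[0.67,0.147,-0.028,0,14]]' |head -2
python3 -m inch '[[0.67,0.13,-0.065,0.03,6],[0.67,0.13,-0.065,0.06,13],[0.67,0.13,-0.065,0.09,20],[0.67,0.13,-0.065,0.12,27],[0.67,0.13,-0.065,0.12,34]]'|head -2
python3 -m inch '[[0.67,0,0,0,2.5],[0.67,0,0,0,2.5],[0.67,0,0,0,2.5]]'|grep -E "eef|opening"
python3 - <<'E'
from h import *
plan([.4615,.346,.16],-55.5)
c=ctrl.read_camera("scene");save(c,"s5.png",(300,180,460,340),3.5)
E
```

```text
time: 14.52
eef_pos: [0.4758, 0.2, 0.2829]
time: 14.93
eef_pos: [0.4569, 0.342, 0.1613]
eef_pos: [0.4578, 0.3404, 0.1629]
opening: 0.33
 tool y at -55.4 shift [ 6.2 -2.5  2.9] turn 0.1 q6 1.43 q1 0.46
```

View pics/s5.png

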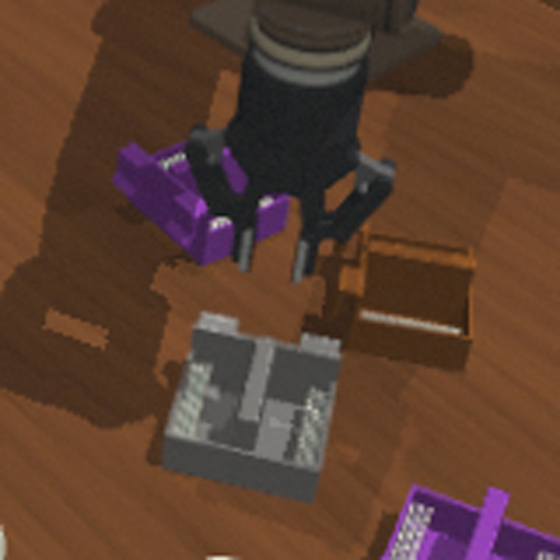

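The gripper hovers above the grey tray, with its fingertips at crop (245,268) and (300,280). The rib at (258,380) lies between them and the slides are intact. Descending.

```bash
python3 -m inch '[[0.67,0.006,-0.0025,0.02,0],[0.67,0.006,-0.0025,0.04,0],[0.67,0.006,-0.0025,0.065,0],[0.67,0.006,-0.0025,0.085,0],[0.67,0.006,-0.0025,0.1,0]]' |grep -E "eef|contact"
python3 -m inch '[[0.67,0,0,0.01,0],[0.67,0,0,0.02,0],[0.67,0,0,0.029,0],[0.67,0,0,0.029,0],[0.67,0,0,0.029,0]]' |grep -E "eef|contact"
python3 -m inch '[[1,0,0,0,0],[1,0,0,0,0],[1,0,0,0,0],[1,0,0,0,0],[1,0,0,0,0]]' 70
python3 -m inch '[[1,0,0,0,0],[1,0,0,0,0]]'
```

```text
eef_pos: [0.4621, 0.3451, 0.063]
contact_force: [-0.6, 0.2, -1.0]
eef_pos: [0.4615, 0.3456, 0.0341]
contact_force: [-0.7, 0.6, -0.4]
time: 16.48
eef_pos: [0.4621, 0.3461, 0.0351]
tcp_rot: [0.955, 0.297, 0.001, -0.0]
contact_force: [0.2, -0.1, 4.7]
opening: 0.149
finger_force: 69.8
time: 16.65
eef_pos: [0.4621, 0.3461, 0.0351]
tcp_rot: [0.955, 0.297, 0.001, -0.0]
contact_force: [0.8, -0.3, 5.5]
opening: 0.15
finger_force: 69.9
```

```bash
python3 -m inch '[[1,0,0,-0.015,0],[1,0,0,-0.045,0],[1,0,0,-0.08,0],[1,0,0,-0.115,0],[1,0,0,-0.15,0]]' |grep -E "eef|contact"
python3 -m inch '[[1,0,0,-0.01,-4],[1,0,0,-0.02,-10],[1,0,0,-0.025,-16],[1,0,0,-0.025,-22],[1,0,0,-0.025,-27]]' |grep -E "eef|contact"
python3 -m inch '[[1,0,0,0,-5],[1,0,0,0,-11],[1,0,0,0,-17],[1,0,0,0,-22],[1,0,0,0,-23.5]]' |grep -E "eef|contact"
python3 -m inch '[[1,0,0,0,0],[1,0,0,0,0]]' |grep -E "eef|contact|opening"
python3 - <<'E'
from h import *
n=np.array([.0864,.9963]);t=np.array([-.9963,.0864])
p=(-.1401+.099+.035)*n-.488*t
plan([*p,.21],-4.96)
E
```

```text
eef_pos: [0.4598, 0.3449, 0.1834]
contact_force: [0.5, 1.0, -2.3]
eef_pos: [0.4604, 0.3452, 0.2078]
contact_force: [-0.3, -1.1, -2.5]
eef_pos: [0.4601, 0.345, 0.2069]
contact_force: [-0.5, -0.3, -1.8]
eef_pos: [0.4604, 0.3452, 0.2074]
contact_force: [0.4, 0.2, -2.7]
opening: 0.156
 tool y at -5.1 shift [-389.7   59.9   -2.2] turn -0.1 q6 0.56 q1 0.47
```

```bash
python3 -m inch '[[1,-0.015,0.003,0,0],[1,-0.04,0.008,0,0],[1,-0.07,0.013,0,0],[1,-0.1,0.017,0,0],[1,-0.13,0.02,0,0]]' |grep -E "eef|contact"
python3 -m inch '[[1,-0.03,0.004,0,0],[1,-0.06,0.008,0,0],[1,-0.09,0.013,0,0],[1,-0.12,0.018,0,0],[1,-0.15,0.023,0,0]]' |grep -E "eef|contact"
python3 -m inch '[[1,-0.03,0.004,0,0],[1,-0.06,0.01,0,0],[1,-0.085,0.014,0,0],[1,-0.1,0.016,0,0],[1,-0.11,0.017,0,0]]' |grep -E "eef|contact"
python3 -m inch '[[1,0,0,0,0],[1,0,0,0,0]]' |grep -E "eef|contact|opening"
python3 - <<'E'
from h import *
np.set_printoptions(precision=4,suppress=True)
n=np.array([.0864,.9963]);t=np.array([-.9963,.0864])
e=np.array(ctrl.get_state()["eef_pos"]);print("tcp d,l,z",e[:2]@n+.1401,e[:2]@t,e[2])
f=np.array([e[:2]@n+.1401,e[:2]@t,e[2]])
for nm in("scene","top"):
    c=ctrl.read_camera(nm)
    if nm=="scene":save(c,"s6.png",(200,80,360,240),3.5)
    for q in("tray_hook","tray_handle","bracket_lip"):
        for r in ctrl.tip_of(q,c)[:2]:
            p=at_z(c,r["at"],e[2]+.021 if q[0]=="t" else .166);print(nm,q,round(r["score"],2),np.round(r["at"],1),"d,l rel/abs",np.array([p[:2]@n+.1401,p[:2]@t])-(f[:2] if q[0]=="t" else 0))
    C=cloud(c).reshape(-1,3);A=np.c_[C[:,:2]@n+.1401,C[:,:2]@t,C[:,2]];U=A-f
    k=(U[:,0]>-.068)&(U[:,0]<.055)&(abs(U[:,1])<.08)&(U[:,2]<.004)&(U[:,2]>-.06);V=U[k];print(" tray",np.percentile(V,[0.5,99.5],axis=0).ravel(),len(V))
    k=(U[:,0]>.03)&(U[:,0]<.06)&(abs(U[:,1])<.045)&(U[:,2]<-.004)&(U[:,2]>-.03);V=U[k];print(" front",np.median(V,0),len(V))
    if len(V)>20: print(" slope",np.degrees(np.polyfit(V[:,1],V[:,0],1)[0]))
    k=(U[:,0]>-.072)&(U[:,0]<-.042)&(abs(abs(U[:,1])-.038)<.03)&(U[:,2]<.05)&(U[:,2]>.006);V=U[k]
    if len(V): print(" hooks",V.min(0),V.max(0),len(V))
    k=(A[:,0]>.040)&(A[:,0]<.058)&(abs(A[:,1]+.488)<.07)&(A[:,2]<.185)&(A[:,2]>.11);V=A[k];print(" lip",V.min(0),V.max(0),len(V))
E
```

```text
eef_pos: [0.4693, 0.2131, 0.2082]
contact_force: [0.2, 0.4, -3.1]
eef_pos: [0.479, 0.0616, 0.2084]
contact_force: [1.3, 0.1, -2.3]
eef_pos: [0.4866, -0.0499, 0.2084]
contact_force: [-0.2, 0.8, -2.8]
eef_pos: [0.4866, -0.0479, 0.2084]
contact_force: [-0.4, 0.4, -2.2]
opening: 0.153
tcp d,l,z 0.13442535165241584 -0.48892870369193187 0.20843376778701528
scene tray_hook 0.95 [404.1 253.5] d,l rel/abs [0.46   0.0599]
scene tray_hook 0.84 [348.4 232.8] d,l rel/abs [0.3406 0.0033]
scene tray_handle 0.92 [435.1 335. ] d,l rel/abs [ 0.6443 -0.0453]
scene tray_handle 0.89 [274.1 170.3] d,l rel/abs [0.0076 0.0024]
scene bracket_lip 0.87 [256.6 172.5] d,l rel/abs [ 0.029 -0.486]
 tray [-0.0469 -0.0582 -0.0356  0.0479  0.0527  0.0033] 966
 front [ 0.0445 -0.0021 -0.0172] 209
 slope -0.12079044991516497
 hooks [-0.0637 -0.0571  0.0065] [-0.042   0.0244  0.0276] 102
 lip [ 0.0421 -0.546   0.1154] [ 0.0549 -0.5122  0.168 ] 96
top tray_hook 0.88 [104.4 204. ] d,l rel/abs [0.5443 0.0422]
top tray_hook 0.78 [190.  275.8] d,l rel/abs [0.2879 0.2054]
top tray_handle 0.83 [115.8 219.8] d,l rel/abs [0.507  0.0809]
top tray_handle 0.77 [176.4 281.8] d,l rel/abs [0.3226 0.2258]
top bracket_lip 0.59 [337.3 212.6] d,l rel/abs [ 0.0453 -0.4954]
 tray [-0.047  -0.0562 -0.0375  0.0437  0.0528  0.0037] 178
 front [ 0.0344  0.0357 -0.0279] 15
 hooks [-0.062  -0.056   0.0093] [-0.0441  0.051   0.0302] 29
 lip [ 0.0406 -0.5425  0.1256] [ 0.0515 -0.4377  0.1691] 5
```

View pics/s6.png

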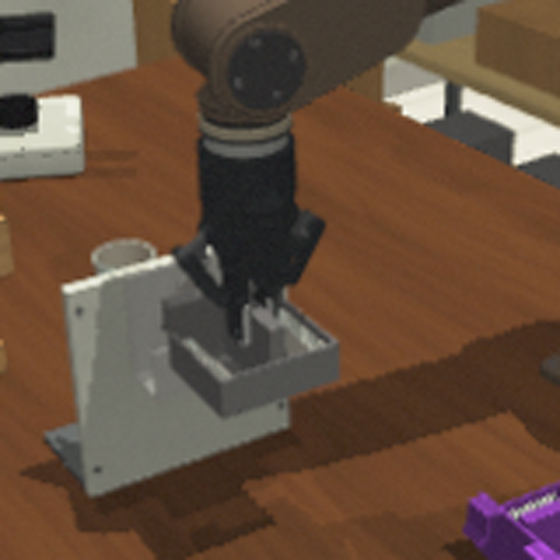

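The tray is level and square in front of the bracket, at crop (255,360), with its slides still in. Moving the hooks over the lip.

```bash
python3 -m inch '[[1,-0.01,-0.003,0,0],[1,-0.02,-0.003,0,0],[1,-0.029,-0.003,0,0],[1,-0.0325,-0.003,0,0],[1,-0.0325,-0.003,0,0]]' |grep -E "eef|contact"
python3 -m inch '[[1,0,0,0.01,0],[1,0,0,0.02,0],[1,0,0,0.03,0],[1,0,0,0.035,0],[1,0,0,0.035,0]]' |grep -E "eef|contact"
python3 -m inch '[[1,0,0,0.004,0],[1,0,0,0.008,0],[1,0,0,0.012,0],[1,0,0,0.012,0]]' |grep -E "eef|contact"
```

```text
eef_pos: [0.481, -0.0816, 0.2089]
contact_force: [-0.6, -0.7, -2.2]
eef_pos: [0.4796, -0.0794, 0.1711]
contact_force: [-0.1, -0.8, -2.0]
eef_pos: [0.4807, -0.08, 0.161]
contact_force: [-0.1, -1.0, -2.0]
```

```bash
python3 -m inch '[[1,0,0,0.004,0],[1,0,0,0.008,0],[1,0,0,0.011,0],[1,0,0,0.011,0]]' |grep -E "eef|contact"
python3 -m inch '[[1,0,0,0.001,0],[1,0,0,0.002,0],[1,0,0,0.003,0],[1,0,0,0.003,0]]' |grep -E "eef|contact"
python3 -m inch '[[1,0,0,0.001,0],[1,0,0,0.002,0],[1,0,0,0.002,0]]' |grep -E "eef|contact"
```

```text
eef_pos: [0.4805, -0.0801, 0.1499]
contact_force: [-0.7, -0.1, -2.6]
eef_pos: [0.481, -0.0803, 0.1477]
contact_force: [-0.5, 0.0, -2.2]
eef_pos: [0.4813, -0.0803, 0.1463]
contact_force: [-0.3, 0.6, -0.7]
```

```bash
python3 -m inch '[[1,0,0,0.001,0],[1,0,0,0.0015,0],[1,0,0,0.0015,0]]' |grep -E "eef|contact"
python3 - <<'E'
from h import *
c=ctrl.read_camera("scene");save(c,"s7.png",(200,80,360,240),3.5)
E
```

```text
eef_pos: [0.4815, -0.0803, 0.1458]
contact_force: [-3.0, 1.6, 6.2]
```

View pics/s7.png

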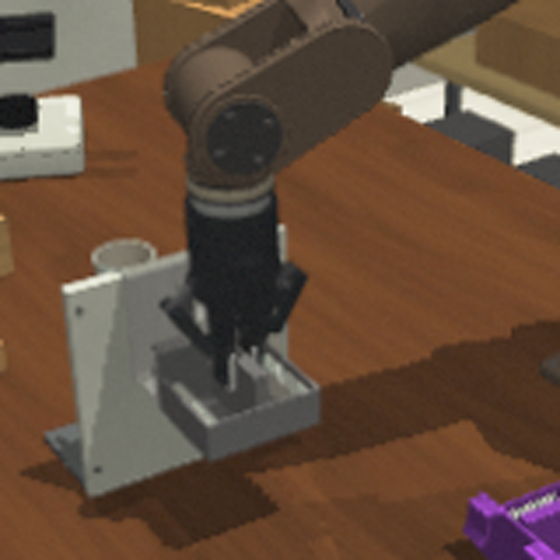

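Hooks are over the lip and the load has transferred (Fz +6 N). I'll ease the grip, open slightly and withdraw upward.

```bash
python3 -m inch '[[1,0,0,0,0],[0.83,0,0,0,0],[0.8,0,0,0,0],[0.75,0,0,0,0],[0.7,0,0,0,0]]' 20 |grep -E "eef|contact|opening"
python3 -m inch '[[0.67,0,0,0,0],[0.67,0,0,0,0],[0.67,0,0,0,0],[0.67,0,0,0,0]]' |grep -E "eef|contact|opening"
python3 -m inch '[[0.67,0,0,-0.01,0],[0.67,0,0,-0.025,0],[0.67,0,0,-0.045,0],[0.67,0,0,-0.07,0],[0.67,0,0,-0.1,0]]' |grep -E "eef|contact"
python3 -m inch '[[0.67,0.03,0,-0.02,0],[0.67,0.07,0,-0.04,0],[0.67,0.11,0,-0.06,0],[0.67,0.15,0,-0.06,0],[0.67,0.18,0,-0.06,0]]' |grep -E "eef|contact"
python3 -m inch '[[0.67,0,0,0,0],[0.67,0,0,0,0],[0.67,0,0,0,0],[0.67,0,0,0,0],[0.67,0,0,0,0]]' |grep -E "time|contact"
python3 - <<'E'
from h import *
np.set_printoptions(precision=4,suppress=True)
n=np.array([.0864,.9963]);t=np.array([-.9963,.0864])
for nm in("scene","top"):
    c=ctrl.read_camera(nm)
    if nm=="scene":save(c,"s8.png",(200,90,400,240),4)
    C=cloud(c).reshape(-1,3);A=np.c_[C[:,:2]@n+.1401,C[:,:2]@t,C[:,2]]
    V=A[(A[:,0]>.06)&(A[:,0]<.16)&(abs(A[:,1]+.488)<.09)&(A[:,2]>.06)&(A[:,2]<.2)]
    print(nm,"tray",V.min(0),V.max(0))
    V=A[(A[:,0]>.03)&(A[:,0]<.058)&(abs(A[:,1]+.488)<.09)&(A[:,2]>.1)&(A[:,2]<.2)]
    print(nm,"lip",V.min(0),V.max(0))
E
```

```text
eef_pos: [0.4812, -0.0803, 0.1442]
contact_force: [0.3, 0.2, 0.2]
opening: 0.303
eef_pos: [0.4811, -0.0803, 0.1442]
contact_force: [0.2, 0.7, -0.1]
opening: 0.33
eef_pos: [0.4802, -0.0799, 0.2447]
contact_force: [0.3, -0.7, 0.2]
eef_pos: [0.4976, 0.1013, 0.308]
contact_force: [0.4, -0.6, -0.7]
time: 24.27
contact_force: [0.3, -0.8, 0.4]
scene tray [ 0.0601 -0.5459  0.0928] [ 0.1492 -0.4322  0.1767]
scene lip [ 0.03   -0.5449  0.1066] [ 0.058  -0.4353  0.1852]
top tray [ 0.0601 -0.5437  0.0915] [ 0.1454 -0.4336  0.1794]
top lip [ 0.03   -0.5436  0.1042] [ 0.058  -0.4335  0.1866]
```

View pics/s8.png

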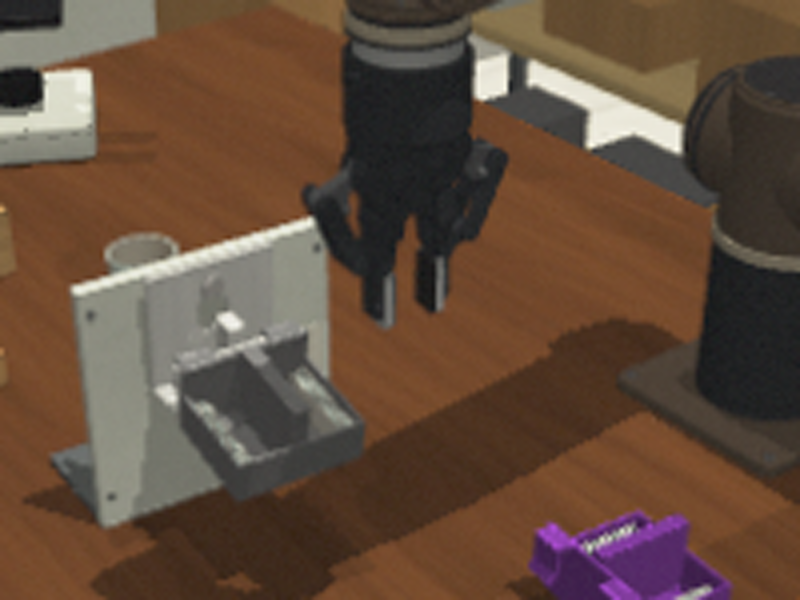

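The tray (crop (270,410)) hangs by its hooks from the bracket lip, leaning slightly, with the slides in. Its centre at l=−0.4889 matches the lip's at −0.489, and the robot is clear. Handing in.

```bash
python3 -c "
from plant import ctrl
print(ctrl.sign_off())"
```

```text
the job is handed in; nothing more can be done
None
```

The bracket hangs on the screw at the top of its slot, the grey tray hangs centred on the bracket's lip with its slides in, and the job was handed in after about 24 s of the 72 s allowed.

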